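Wedge up the instrument deck

TASK

The front feet of the hinged instrument deck are stuck to the bench: first press the nozzle cap of the release-spray can fully down and let it spring back up. Then take the wooden wedge by its tab and, with it flat on the bench, push it thin end first squarely under the middle of the deck's front edge until the front edge is raised about 3 mm, so the feet are just off the bench. Finish while still holding the wedge in place in the gripper, and leave the other things on the bench alone.

Things in the scene. Friction and masses are not known exactly. Their poses are not given: they have to be found in the camera images.
- gap_mid (a point): point on the bench below the middle of the deck's front edge. x points level into the unit, square to the edge (the way to push the wedge), y along the edge, z up. The gap under the deck is 12 mm high, open in front and empty; two round rubber feet (22 mm across) stand 100 mm either side of the middle, 15 mm behind the edge.
- deck_plate: hinged deck: aluminium plate 240 mm wide, 200 mm from front edge to its level hinge along the back, 8 mm thick, with a black console on its back half (to 145 mm above the bench, 90 mm or more behind the edge). Origin: middle of the lower front edge, 12 mm above the bench with the feet down, and rising with the deck. x points to the hinge. About 1 kg: 2 to 6 N raise the front edge.
- nozzle_top (a point): centre of the flat top of the black round nozzle cap (24 mm across) on the white spray can (52 mm across) that stands fixed on the bench beside the deck; 166 mm above the bench when up. Its z axis is up; it moves straight down when pressed.
- nozzle (a joint): how far the nozzle cap is pressed down, m: 0 up, 0.006 fully down against its stop. A spring pushes it back: about 3 N to start it moving, 8 N fully down.
- wedge: loose light-wood wedge, 26 mm wide, 80 g, flat on the bench. Origin on the underside below the middle of its upright grip tab (30 mm along x, 26 along y, 46 high). x points to the thin end, z up: the top falls evenly from 22 mm high at x = 15 mm (tab's front) to 4 mm at the tip, x = 105 mm. It meets the deck edge with the tip about 40 mm in; each further 10 mm lifts the edge 2 mm.
- wedge_tip (a point): middle of the lower edge at the wedge's thin end, 105 mm ahead of the wedge's origin.
- block: plain wooden block, 120 x 26 x 30 mm high, no taper, of the same wood as the wedge; a bystander. Origin on its underside, on the centreline, 15 mm from one end
- tape_roll: roll of black tape lying flat, 60 mm across, 20 mm high; a bystander. Origin: centre of underside
- bowl: small steel bowl, 90 mm across, 40 mm high; a bystander. Origin: centre of underside
- screwdriver: screwdriver, 180 mm long; a bystander lying on the bench. Origin near its middle
- jar: small lidded jar, 44 mm across, 60 mm high; a bystander. Origin: centre of underside
- battery: black battery pack 60 x 35 x 20 mm; a bystander. Origin: centre of underside
Things that resemble listed ones, but are neither listed nor needed, are in the scene too. What is shaped like the part that bears nozzle_top but green is not meant.

How it is judged:
By the outcome, as a careful person would: the job done as asked, in the order asked, and still so for the second after the job is handed in, while the arm keeps its last pose, push and grip.
It also fails if it takes over 58 s, if anything falls off the work surface, if the arm or the gripper's body presses on something with over 40 N, if the wrist force passes 120 N, or if a joint passes its speed limit or range.

ROBOT

A 6-joint arm with a two-finger parallel gripper is mounted at the origin on the work surface. World frame = base frame: x ahead of the robot, y to its left, z up, the work surface at z = 0. Lengths are in mm, angles in rad, forces in N, time in s.
With the tool pointing down it reaches from about 300 to 850 mm from the base axis. Payload 4.2 kg.
Tool frame: the origin (TCP) lies midway between the tips of the shut fingers; the grasp point (between the pads) lies 19 mm behind it; z points along the fingers, y is the direction in which the jaws open and shut (so a half turn about z gives the same grasp; the last joint's range is limited). The gripper opens to 91 mm and grips with 3 to 60 N. Pads are 32 mm wide; open, the fingers measure 118 mm over their backs; the gripper's body (76 mm by 178 mm) begins 60 mm behind the grasp point.
Start: joints at [-1.236, 0.32, 1.565, -0, 1.257, -0.02], TCP at [199.761, -539.202, 213.976] pointing down, gripper open.
Joint ranges: [-3.11, 3.11], [-0.84, 2.01], [0.21, 2.61], [-1.34, 4.49], [0.05, 2.63], [-2.56, 2.56]. Speed limits (rad/s): [2.57, 2.57, 3.14, 3.14, 3.14, 3.14].

INTERFACE

Orientations are given as a rotation vector (axis times angle).
In Python, from plant import r gives the robot as it stands.
- The arm moves only by the tool arm_command, never from a script. Its argument "motion" is a list of rows, each a list of 3 entries, a list of its own where there are three numbers: the closure, from 0 (fully open) to 1 (shut), then the shift along the tool's x, y, z in cm, then the turn, a rotation vector about the tool's x, y, z in degrees. A call has 1 to 8 rows; each row shifts and turns the commanded pose from where the row before left it, along the tool's axes as they then stand; what a row does not reach is not made up. A row lasts 1/8 s, in which the tool goes at most 62.5 mm and 10.7 degrees, less where a joint would pass 70% of its speed; a pose out of reach is approached as far as the arm can. A call with a gripper value outside its range is refused whole. The fingers move at their own pace and stop on an object; "newtons" is the grip in N (left out, the last holds). Time passes only in rows, so rows that do not move let the fingers close. It gives the time, the measured TCP pose, the force and the opening at its end, in the units of the state.
- r.get_obs(): the state, without advancing time (a new reading comes with each control period).
- r.capture(name): name is "scene" or "top" or "wrist"; returns the picture (400x640x3 uint8, red, green, blue); there is no depth.
- r.calibration(name): a dict with "vfov" (degrees; the focal length in pixels is half the picture's height over the tangent of half this angle, whatever the lens; pixels are square), "cx", "cy" (the principal point, pixels), "view" (4x4, takes a point from world to camera coordinates). Camera axes: x right, y down, z forward; pixel columns grow to the right and rows downward; lengths in mm; the calibration is good to about 2 mm. A picture is of the moment at which its call begins: read the wrist's pose just before it. calibration takes no time and is no camera call; for the wrist camera it gives the pose at the moment of the call.
- r.sign_off(): hands the job in, once; it reports no verdict.
Trained networks look in the newest picture that a camera, given by its name, has taken for a name from the list of things; names that differ only in an ending like _2 or _b are one class to them, and where a whole thing is asked for, a point or a joint stands for the part that bears it (a point fixed in the world has none). Each returns a list of dicts, best first, with "conf" (0 to 1); they miss things now and then, are a little off and sometimes report something else, mostly with a low value. They report only what shows in the picture. A call takes as long as a camera call. They do not tell look-alikes from the thing itself.
- r.outline_of(camera, query): "mask" (400x640 bool, what is visible of it) and "box" ([centre column, centre row, width, height] in pixels, round what is visible of it).
- r.mark_of(camera, query): "pixel" ([column, row] in pixels: a listed point, or the origin of a listed thing).
The state is a dict: "t": time; "qpos": joint angles; "qvel": joint speeds; "effort": joint torques, N m; "position": TCP position; "tool_rot": TCP orientation; "force": force on the tool from outside, world axes, zero at the start; "moment": the same for the moment, N m; "finger_gap": opening from 0.0 (shut) to 1.0 (fully open).
Only numpy, scipy, OpenCV 4.12 (cv2) and the standard library are available. Lean on these libraries where they do the work, as an engineer would, in place of code of your own. Each camera call takes 0.05 s, during which the arm holds its last target. There are 200 camera calls.

## Working session

There is one attempt and no reset: what is moved stays moved. The work goes in short steps, Python scripts to look and compute and a tool call to move; the robot and the scene stay as the last step left them, time stands still between calls to the robot, and variables do not carry over. Pictures are saved under pics/ and viewed, about 8 in all and at most 12, crops included, and the job is handed in when it is done.

Besides the shell and the picture viewer there is one more tool, called after "Call:" as name(argument=value, ...) on one line, values as JSON. arm_command: Moves the arm, as the interface text tells. Its arguments: {"type":"object","properties":{"motion":{"type":"array","items":{"type":"array"}},"newtons":{"type":"number"}},"required":["motion"]}

```bash
ls; mkdir -p pics; cat > h.py <<'E'
import numpy as np, cv2
from scipy.spatial.transform import Rotation as R
from plant import r
def K(c):
    k=r.calibration(c); f=200/np.tan(np.radians(k["vfov"])/2)
    return f,k["cx"],k["cy"],np.array(k["view"])
def at_z(c,px,z,k=None):
    f,cx,cy,V=k or K(c)
    d=V[:3,:3].T@np.array([(px[0]-cx)/f,(px[1]-cy)/f,1]); o=-V[:3,:3].T@V[:3,3]
    return o+d*(z-o[2])/d[2]
def proj(c,p,k=None):
    f,cx,cy,V=k or K(c)
    q=V[:3,:3]@np.array(p,float)+V[:3,3]; return np.array([cx+f*q[0]/q[2],cy+f*q[1]/q[2]])
def save(c,name):
    im=r.capture(c); cv2.imwrite("pics/"+name,im[:,:,::-1]); return im
E
python3 - <<'E'
from h import *
a=save("scene","s0.png");b=save("top","t0.png")
cv2.imwrite("pics/both0.png",cv2.resize(np.vstack([a,b])[:,:,::-1],(480,600)))
for c in("top","scene"):
    f,cx,cy,V=K(c); print(c,f,cx,cy,(-V[:3,:3].T@V[:3,3]).round(),V[:3,:3].round(2).tolist())
    for n in("gap_mid","deck_plate","nozzle_top","wedge","wedge_tip","block"):
        z={"nozzle_top":166,"deck_plate":12}.get(n,0)
        for m in r.mark_of(c,n): print(c,n,round(m["conf"],2),np.round(m["pixel"],1),at_z(c,m["pixel"],z).round(1))
print(r.get_obs())
E
```

```text
pics
top 422.34145895291533 317.9291124333328 199.1331058806064 [ 399.   26. 1143.] [[-0.01, -1.0, 0.01], [-0.99, 0.01, -0.16], [0.16, -0.01, -0.99]]
top gap_mid 0.81 [298.8 196.1] [593.7  62.6   0. ]
top deck_plate 0.8 [297.9 197.8] [587.   64.7  12. ]
top nozzle_top 0.55 [199.2 101.1] [801.1 298.3 166. ]
top nozzle_top 0.53 [146.3 189.9] [582.9 414.  166. ]
top nozzle_top 0.51 [293.9 283.2] [365.  69. 166.]
top nozzle_top 0.4 [206.3 177.5] [611.5 275.  166. ]
top wedge 0.92 [459.3 226.4] [ 506.5 -374.4    0. ]
top wedge_tip 0.94 [464.8 191.9] [ 601.9 -395.7    0. ]
top block 0.8 [401.4 241.2] [ 467.8 -214.5    0. ]
scene 405.8020268057715 324.65907762618457 198.69388593674816 [1110. -273. 1015.] [[0.46, 0.89, 0.01], [0.74, -0.38, -0.55], [-0.48, 0.26, -0.84]]
scene gap_mid 0.76 [340.  212.5] [587.  64.   0.]
scene gap_mid 0.59 [349.4 146.6] [379.6 213.2   0. ]
scene deck_plate 0.88 [343.7 213.9] [602.2  67.3  12. ]
scene deck_plate 0.18 [190.1 282. ] [ 600.4 -388.1   12. ]
scene nozzle_top 0.64 [451.1 133.7] [588.  412.1 166. ]
scene nozzle_top 0.55 [310.2 124.4] [376.3  74.9 166. 
[... 248 characters left out ...]
3] [ 457.8 -208.1    0. ]
{'t': 0.7, 'qpos': array([-1.23604406e+00,  3.19571281e-01,  1.56448026e+00,  1.33522663e-05,
        1.25741649e+00, -2.00100010e-02]), 'qvel': array([-5.77546882e-04, -1.00932058e-03,  5.61030620e-04,  5.48552912e-05,
        1.71388274e-04, -4.45749185e-04]), 'effort': array([ 3.94908402e-04, -4.12223661e+01, -2.32193077e+01,  7.27881817e-02,
        3.75754049e-02,  4.76451646e-06]), 'position': array([ 199.74149152, -539.21139259,  214.00013167]), 'tool_rot': array([3.09218042e+00, 5.54313862e-01, 5.03824063e-05]), 'force': array([-0.1095152 , -0.98892654, -0.56693875]), 'moment': array([ 0.00820968,  0.00393887, -0.04520665]), 'finger_gap': 0.9973734185944215}
```

View pics/t0.png

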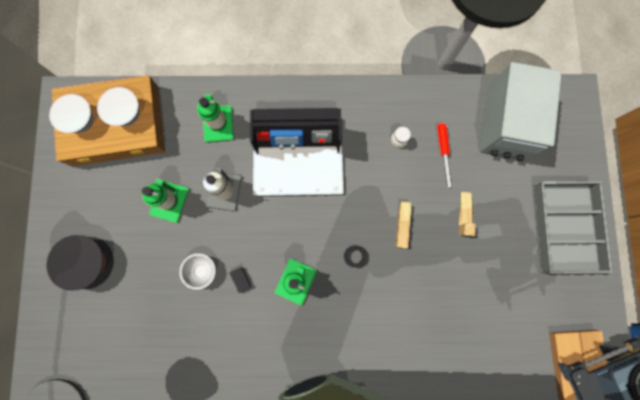

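View pics/s0.png

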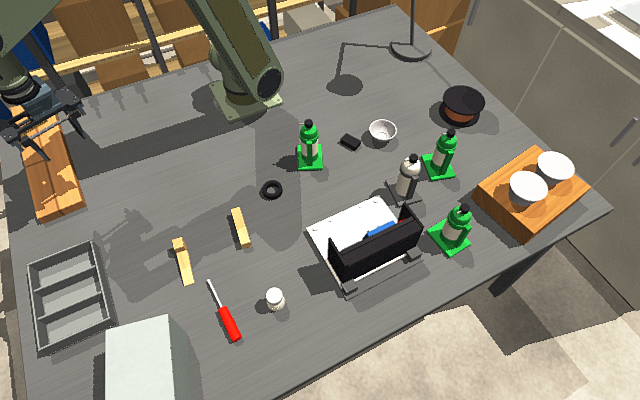

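Seen in the pictures: the white can's black nozzle cap is at scene (413,158), top (~208,178). The look-alikes are green cans at scene (309,124), (451,134) and (462,210). The wedge with its tab is at top (465,215) and scene (181,262). The plain block is at top (404,225) and scene (241,228). The deck is at top (298,170), front edge facing the robot. I choose the white can and the tabbed piece, and check both in a close crop.

```bash
python3 - <<'E'
from h import *
a=cv2.imread("pics/s0.png");b=cv2.imread("pics/t0.png")
z=lambda im,x,y,w,h:cv2.resize(im[y:y+h,x:x+w],(400,300),interpolation=cv2.INTER_CUBIC)
cv2.imwrite("pics/crop1.png",np.vstack([np.hstack([z(a,370,130,100,75),z(a,150,220,100,75)]),np.hstack([z(b,190,140,80,60),z(b,250,140,100,75)])]))
for p in [(206.3,177.5)]: print(proj("scene",at_z("top",p,166)))
# deck: bright plate in top
im=b[140:205,240:360].astype(int); m=((im.min(2)>150)).astype(np.uint8)
n,l,s,c=cv2.connectedComponentsWithStats(m); i=1+s[1:,4].argmax(); print(s[i])
ys,xs=np.nonzero(l==i)
cols=range(xs.min()+6,xs.max()-5); bot=[ys[xs==x].max() for x in cols]
P=np.array([at_z("top",(x+240,y+140+.5),16)[:2] for x,y in zip(cols,bot)])
k=np.polyfit(P[:,1],P[:,0],1); print("edge slope dx/dy",k)
for x in (xs.min()-.5,xs.max()+.5): print(at_z("top",(x+240,192),20))
for n in("wedge","block"):
  for c in("top","scene"):
    r.capture(c)
    for o in r.outline_of(c,n): print(n,c,round(o["conf"],2),np.round(o["box"],1))
E
```

```text
[415.57973995 156.77028397]
[  12    8   92   48 4187]
edge slope dx/dy [-8.24399788e-03  5.95082486e+02]
[602.46850999 189.38690406  20.        ]
[600.56876289 -58.86944085  20.        ]
wedge top 0.71 [466.5 212.2  14.7  42.5]
wedge scene 0.82 [180.8 263.4  19.7  48.7]
wedge scene 0.54 [410.1 158.4   7.2   6.9]
wedge scene 0.36 [272.3 189.3  24.8  21.8]
block scene 0.86 [237.7 229.8  19.6  39.8]
```

View pics/crop1.png

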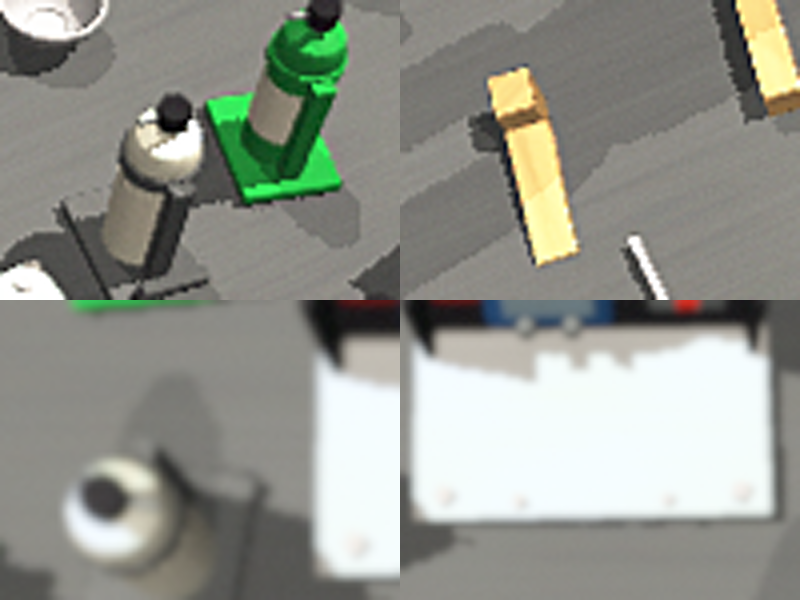

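The crops show one white can with a black cap (scene (414,156), top (210.6,179)) between green ones. The tabbed wedge is at scene (180,262) with its tab towards the robot. I set out for the can, first squaring the tool with the world axes.

Call:
arm_command(motion=[[1, [0, 0, 0], [0, 0, 10.16]], [1, [0, 0, 0], [0, 0, 10.16]], [1, [2.2, -4.4, 0], [0, 0, 0]], [1, [2.2, -4.4, 0], [0, 0, 0]], [1, [2.2, -4.4, 0], [0, 0, 0]], [1, [2.2, -4.4, 0], [0, 0, 0]], [1, [2.2, -4.4, 0], [0, 0, 0]], [1, [2.2, -4.4, 0], [0, 0, 0]]], newtons=40)

```text
t: 2.1
position: [332.3, -273.8, 214.2]
tool_rot: [3.141, -0.0, 0.001]
force: [1.2, 0.6, 0.6]
finger_gap: 0.152
```

```bash
cat >> h.py <<'E'
def tri(pts):
    A=np.zeros((3,3));b=np.zeros(3)
    for c,px in pts:
        f,cx,cy,V=K(c) if isinstance(c,str) else c
        d=V[:3,:3].T@np.array([(px[0]-cx)/f,(px[1]-cy)/f,1]);d/=np.linalg.norm(d);o=-V[:3,:3].T@V[:3,3]
        M=np.eye(3)-np.outer(d,d);A+=M;b+=M@o
    return np.linalg.solve(A,b)
E
python3 - <<'E'
from h import *
print(tri([("top",(210.6,179)),("scene",(414,156))]),at_z("top",(210.6,179),166),at_z("scene",(414,156),166))
o=r.get_obs();print(o["t"],o["position"],R.from_rotvec(o["tool_rot"]).as_matrix().round(3).tolist(),o["qpos"])
f,cx,cy,V=K("wrist");C=-V[:3,:3].T@V[:3,3];print("cam rel tcp",C-o["position"],V[:3,:3].round(2).tolist(),f)
E
```

```text
[608.69357588 266.96035152 169.59215827] [607.85841973 264.78602458 166.        ] [607.37577717 272.71522034 166.        ]
2.1 [ 332.26882955 -273.77819485  214.18497749] [[1.0, -0.0, 0.001], [-0.0, -1.0, -0.001], [0.001, 0.001, -1.0]] [-7.15990274e-01  8.97067625e-02  1.86585108e+00  1.26567302e-04
  1.18512488e+00  8.54990868e-01]
cam rel tcp [ 68.63280602   0.25336284 170.30273262] [[-0.0, -1.0, 0.0], [-0.97, 0.0, 0.24], [-0.24, -0.0, -0.97]] 335.7560556452207
```

Call:
arm_command(motion=[[1, [2.1, -4.5, 0], [0, 0, 0]], [1, [2.1, -4.5, 0], [0, 0, 0]], [1, [2.1, -4.5, 0], [0, 0, 0]], [1, [2.1, -4.5, 0], [0, 0, 0]], [1, [2.1, -4.5, 0], [0, 0, 0]], [1, [2.1, -4.5, 0], [0, 0, 0]], [1, [2.1, -4.5, 0], [0, 0, 0]], [1, [2.1, -4.5, 0], [0, 0, 0]]])

```text
t: 3.1
position: [500.2, 86.5, 214.1]
tool_rot: [3.141, 0.001, 0.001]
force: [0.7, -0.4, -0.5]
finger_gap: 0.004
```

Call:
arm_command(motion=[[1, [2.1, -4.5, 0], [0, 0, 0]], [1, [2.1, -4.5, 0], [0, 0, 0]], [1, [2.1, -4.5, 0], [0, 0, 0]], [1, [2.1, -4.5, 0], [0, 0, 0]], [1, [0, 0, 0], [0, 0, 0]]])

```text
t: 3.72
position: [584.4, 267.7, 212.9]
tool_rot: [-3.141, -0.005, 0.0]
force: [1.0, 0.1, 0.0]
finger_gap: -0.002
```

```bash
python3 - <<'E'
from h import *
k=K("wrist");save("wrist","w1.png")
for n,z in(("nozzle_top",166),("gap_mid",0),("deck_plate",12)):
  for m in r.mark_of("wrist",n): print(n,round(m["conf"],2),np.round(m["pixel"],1),at_z("wrist",m["pixel"],z,k).round(1))
for m in r.outline_of("wrist","nozzle_top"): print("outl",round(m["conf"],2),np.round(m["box"],1))
o=r.get_obs();print(o["t"],o["position"],o["tool_rot"],"tcp px",proj("wrist",o["position"],k), "nozzle exp",proj("wrist",(608,267,166),k))
E
```

```text
nozzle_top 0.89 [317.4 181.9] [612.6 269.8 166. ]
nozzle_top 0.75 [ 98.4 225.2] [582.3 418.3 166. ]
deck_plate 0.94 [497.9 168. ] [600.   70.5  12. ]
outl 0.62 [111.  220.4  66.4  38.7]
outl 0.56 [326.2 182.8  51.7  36.4]
3.975 [583.23657886 263.61286321 214.19228432] [ 3.14111959e+00 -1.58912370e-03 -2.48932757e-04] tcp px [328.11686492 252.0414035 ] nozzle exp [321.62805829 188.71288745]
```

View pics/w1.png

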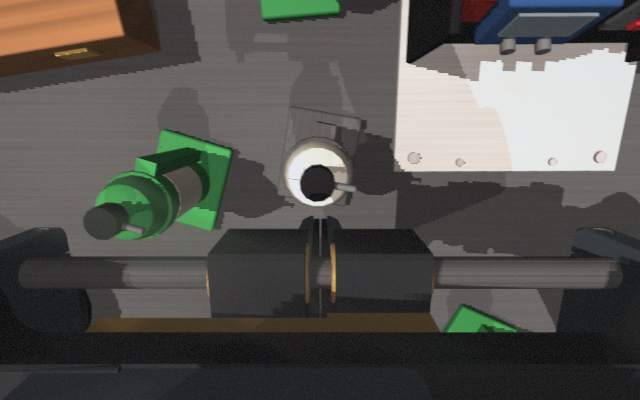

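The wrist view shows the white can's black cap at (317,182), which gives (612,269) at z = 166, in agreement with the other cameras. The deck's front edge runs level along row 170 from column 395 to 615, so its yaw is about 0. I go over the cap and down.

Call:
arm_command(motion=[[1, [1.4, -0.2, 0], [0, 0, 0]], [1, [1.3, -0.2, 1], [0, 0, 0]], [1, [0, 0, 1.5], [0, 0, 0]], [1, [0, 0, 1.5], [0, 0, 0]], [1, [0, 0, 0], [0, 0, 0]], [1, [0, 0, 0], [0, 0, 0]]])

```text
t: 4.72
position: [610.6, 269.0, 174.0]
tool_rot: [-3.142, -0.0, -0.0]
force: [0.5, 0.5, 0.7]
finger_gap: 0.004
```

Call:
arm_command(motion=[[1, [0, 0, 0.3], [0, 0, 0]], [1, [0, 0, 0.3], [0, 0, 0]], [1, [0, 0, 0.3], [0, 0, 0]], [1, [0, 0, 0], [0, 0, 0]], [1, [0, 0, 0], [0, 0, 0]]])

```text
t: 5.35
position: [610.7, 268.9, 165.5]
tool_rot: [-3.141, -0.0, -0.001]
force: [-1.4, -0.2, 3.8]
finger_gap: 0.006
```

```bash
python3 - <<'E'
from h import *
k=K("wrist");im=save("wrist","w2.png")
o=r.get_obs();print(o["t"],o["position"],o["force"],o["moment"],"tcp px",proj("wrist",o["position"],k))
k0=None
E
```

```text
5.4 [610.67740207 268.90537299 165.43066757] [-1.6458407  -0.04112812  3.95206369] [-0.03322468  0.16506257 -0.02365787] tcp px [320.47288857 249.02068548]
```

Contact at the expected height (3.9 N at z ≈ 165.5). I press on to the stop.

Call:
arm_command(motion=[[1, [0, 0, 0.3], [0, 0, 0]], [1, [0, 0, 0.2], [0, 0, 0]], [1, [0, 0, 0.1], [0, 0, 0]], [1, [0, 0, 0], [0, 0, 0]], [1, [0, 0, 0], [0, 0, 0]]])

```text
t: 6.02
position: [610.7, 268.9, 160.3]
tool_rot: [-3.141, -0.0, -0.002]
force: [-2.9, -1.2, 8.6]
finger_gap: 0.006
```

Call:
arm_command(motion=[[1, [0, 0, 0.1], [0, 0, 0]], [1, [0, 0, 0], [0, 0, 0]], [1, [0, 0, 0], [0, 0, 0]]])

```text
t: 6.4
position: [610.7, 268.9, 160.2]
tool_rot: [-3.141, -0.0, -0.003]
force: [-3.5, -1.3, 12.9]
finger_gap: 0.001
```

At the stop: the position holds at 160.2 while the force rises to 12.9 N. Now I release, then look at the deck edge on the way to the wedge.

Call:
arm_command(motion=[[1, [0, 0, -0.5], [0, 0, 0]], [1, [0, 0, -1], [0, 0, 0]], [1, [0, 0, -2], [0, 0, 0]], [1, [0, 0, -2], [0, 0, 0]], [0.5, [-0.4, 5, 0], [0, 0, 0]], [0.5, [-0.5, 5, 0], [0, 0, 0]], [0.5, [-0.5, 5, 0], [0, 0, 0]], [0.5, [-0.6, 5, 0], [0, 0, 0]]])

```text
t: 7.4
position: [590.4, 67.3, 212.4]
tool_rot: [3.141, 0.001, -0.001]
force: [0.2, -0.2, -0.5]
finger_gap: 0.412
```

Call:
arm_command(motion=[[0, [0, 0, 0], [0, 0, 0]], [0, [0, 0, 0], [0, 0, 0]]])

```text
t: 7.65
position: [590.8, 69.2, 212.7]
tool_rot: [-3.141, 0.0, 0.0]
force: [0.7, 0.6, 0.4]
finger_gap: 0.631
```

```bash
python3 - <<'E'
from h import *
k=K("wrist");im=save("wrist","w3.png")
o=r.get_obs();print(o["t"],o["position"],o["tool_rot"],o["force"])
for n,z in(("gap_mid",0),("deck_plate",12)):
  for m in r.mark_of("wrist",n): print(n,round(m["conf"],2),np.round(m["pixel"],1),at_z("wrist",m["pixel"],z,k).round(1))
for m in r.outline_of("wrist","deck_plate"): print("outl",round(m["conf"],2),np.round(m["box"],1))
# can back up? scene camera crop beside initial
s=r.capture("scene")[:,:,::-1]; a=cv2.imread("pics/s0.png")
z=lambda im,x,y,w,h:cv2.resize(im[y:y+h,x:x+w],(400,300),interpolation=cv2.INTER_CUBIC)
cv2.imwrite("pics/crop2.png",np.vstack([np.hstack([z(a,390,140,48,36),z(s,390,140,48,36)]),cv2.resize(im[100:280,:,::-1],(800,225))]))
E
```

```text
7.7 [590.83882076  69.74816687 212.63343784] [-3.14113646e+00 -1.15763689e-03  3.51776197e-04] [ 0.28760704  0.09760559 -0.37190725]
gap_mid 0.94 [320.2 174.6] [596.5  69.3   0. ]
deck_plate 0.85 [317.4 172.9] [600.4  72.5  12. ]
outl 0.67 [320.1  89.6 350.9 179.2]
```

View pics/crop2.png

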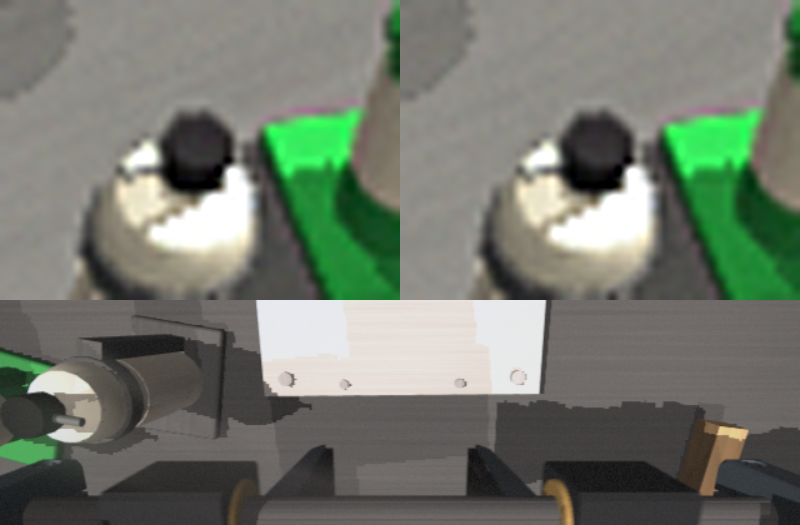

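The cap in the scene picture sits as high as before the press, so it sprang back. The wrist view shows the deck's front edge at row ~174, columns 212 to 433. I fit the edge.

```bash
python3 - <<'E'
from h import *
k=K("wrist");b=cv2.imread("pics/w3.png").astype(int)
g=b.sum(2)/3
cols=range(220,428,2);rows=[]
for x in cols:
    c=g[155:195,x]; d=np.diff(c); i=d[5:].argmin()+5; w=-d[i-1:i+2]; rows.append(155+i+.5+(w*np.array([-1,0,1])).sum()/w.sum())
P=np.array([at_z("wrist",(x,y),20,k)[:2] for x,y in zip(cols,rows)])
f=np.polyfit(P[:,1],P[:,0],1);res=P[:,0]-np.polyval(f,P[:,1]);print("edge",f,res.std(),np.median(rows))
for y in(150,165):
    d=np.diff(g[y,190:240]);l=190+abs(d).argmax()+.5; d=np.diff(g[y,410:450]);q=410+abs(d).argmax()+.5
    L=at_z("wrist",(l,y),20,k);Q=at_z("wrist",(q,y),20,k);print(l,q,L,Q,(L+Q)/2,L[1]-Q[1])
print(np.polyval(f,[69]))
E
```

```text
edge [-9.90945843e-03  5.99843041e+02] 2.400488931520712 175.65933950290514
208.5 432.5 [626.28778273 189.92602264  20.        ] [626.58079593 -50.40505524  20.        ] [626.43428933  69.7604837   20.        ] 240.33107787978105
234.5 431.5 [610.17439286 162.99869451  20.        ] [610.43666718 -50.64464579  20.        ] [610.30553002  56.17702436  20.        ] 213.64334030224086
[599.1592883]
```

Call:
arm_command(motion=[[0, [-1.2, 5, 0], [0, 0, 0]], [0, [-1.2, 5, 0], [0, 0, 0]], [0, [-1.2, 5, 0], [0, 0, 0]], [0, [-1.2, 5, 0], [0, 0, 0]], [0, [-1.2, 5, 0], [0, 0, 0]], [0, [-1.2, 5, 0], [0, 0, 0]], [0, [-1.2, 5, 0], [0, 0, 0]], [0, [-1.2, 5, 0], [0, 0, 0]]])

```text
t: 8.9
position: [494.8, -332.2, 213.0]
tool_rot: [3.141, 0.002, 0.001]
force: [-0.1, 1.3, 0.5]
finger_gap: 0.999
```

Call:
arm_command(motion=[[0, [0, 2, 0], [0, 0, 6]], [0, [0, 2, 0], [0, 0, 6]], [0, [0, 0, 0], [0, 0, 0]], [0, [0, 0, 0], [0, 0, 0]]])

```text
t: 9.4
position: [493.0, -370.0, 212.8]
tool_rot: [-3.124, 0.325, 0.0]
force: [-0.4, 0.5, -0.7]
finger_gap: 0.998
```

```bash
python3 - <<'E'
from h import *
k=K("wrist");im=save("wrist","w4.png")
o=r.get_obs();print(o["t"],o["position"],o["tool_rot"],o["force"],R.from_rotvec(o["tool_rot"]).as_matrix()[:,0])
for n in("wedge","wedge_tip","block"):
  for m in r.mark_of("wrist",n): print(n,round(m["conf"],2),np.round(m["pixel"],1),at_z("wrist",m["pixel"],0,k).round(1))
E
```

```text
9.45 [ 492.98354491 -369.88828661  212.94733134] [-3.12429739e+00  3.24454868e-01  2.35810041e-04] [ 0.34075948  0.01856566 -0.08288863] [ 9.78660932e-01 -2.05481725e-01 -2.00295287e-04]
wedge 0.84 [330.  176.2] [ 494.3 -381.4    0. ]
wedge_tip 0.66 [324.   78.8] [ 599.7 -396.2    0. ]
wedge_tip 0.64 [328.  174.7] [ 496.5 -379.5    0. ]
block 0.9 [189.8 229. ] [ 466.2 -204.     0. ]
```

View pics/w4.png

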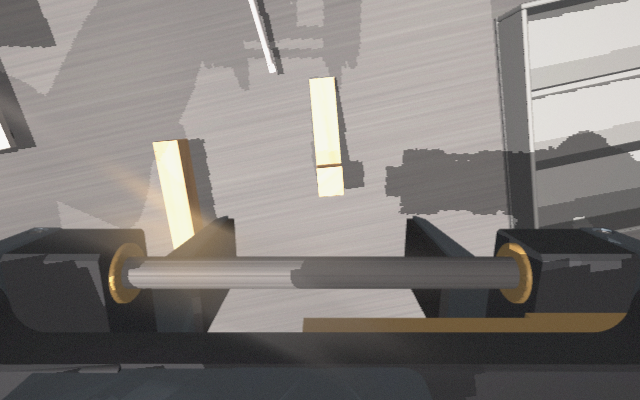

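The wrist view shows the wedge with its tab top at about (331,181) and tip at (322,77). The plain block is to the left at (180,190). I refine the wedge pose and the deck edge.

```bash
python3 - <<'E'
from h import *
k=K("wrist")
b=cv2.imread("pics/w4.png"); m=((b[:,:,0]<205)&(b[:,:,2]>215)).astype(np.uint8); 
hsv=cv2.cvtColor(b,cv2.COLOR_BGR2HSV); m=((hsv[:,:,1]>45)&(hsv[:,:,2]>190)).astype(np.uint8); m[:,:290]=0;m[:,370:]=0;m[:60]=0;m[210:]=0
n,l,s,c=cv2.connectedComponentsWithStats(m);i=1+s[1:,4].argmax();print(s[i])
ys,xs=np.nonzero(l==i)
mid={y:(xs[ys==y].min(),xs[ys==y].max()) for y in range(ys.min(),ys.max()+1)}
print({y:mid[y] for y in mid if y%8==0 or y in(ys.min(),ys.max())})
for u,z in(((330.9,181),46),((322,77.5),4),((330,166.5),46),((332,195.5),46)): print(u,z,at_z("wrist",u,z,k).round(1))
o=r.get_obs();print(o["position"])
E
```

```text
[330 150  12  15  54]
{150: (np.int64(340), np.int64(340)), 152: (np.int64(330), np.int64(340)), 160: (np.int64(333), np.int64(340)), 164: (np.int64(330), np.int64(330))}
(330.9, 181) 46 [ 497.2 -381.9   46. ]
(322, 77.5) 4 [ 601.1 -394.7    4. ]
(330, 166.5) 46 [ 511.9 -384.    46. ]
(332, 195.5) 46 [ 482.1 -380.    46. ]
[ 492.91620423 -370.17706374  213.14828706]
```

Wedge: origin (497, −382), tip (601, −395). Length 104.7 mm and tab 30.1 mm, both matching, so the yaw is −7.2°. I align, descend and grip.

Call:
arm_command(motion=[[0, [0, 0, 0], [0, 0, -4.6]], [0, [0.6, 1.1, 2], [0, 0, 0]], [0, [0, 0, 4], [0, 0, 0]], [0, [0, 0, 4], [0, 0, 0]], [0, [0, 0, 4], [0, 0, 0]], [0, [0, 0, 3.2], [0, 0, 0]], [0, [0, 0, 2.2], [0, 0, 0]], [0, [0, 0, 1], [0, 0, 0]]])

```text
t: 10.6
position: [496.2, -382.1, 6.2]
tool_rot: [-3.133, 0.204, 0.005]
force: [-0.5, 0.2, -0.5]
finger_gap: 1.0
```

Call:
arm_command(motion=[[0, [0, 0, 0], [0, 0, 0]], [1, [0, 0, 0], [0, 0, 0]], [1, [0, 0, 0], [0, 0, 0]], [1, [0, 0, 0], [0, 0, 0]], [1, [0, 0, 0], [0, 0, 0]], [1, [0, 0, 0], [0, 0, 0]], [1, [0, 0, 0], [0, 0, 0]], [1, [0, 0, 0], [0, 0, 0]]], newtons=40)

```text
t: 11.6
position: [497.1, -382.7, 8.9]
tool_rot: [-3.135, 0.202, 0.0]
force: [-0.3, 1.0, 0.4]
finger_gap: 0.283
```

```bash
python3 - <<'E'
from h import *
o=r.get_obs();print(o["t"],o["position"],o["tool_rot"],o["force"],o["moment"],o["finger_gap"]*91,o["qpos"])
x=R.from_rotvec(o["tool_rot"]).as_matrix()[:,0];print(x,np.degrees(np.arctan2(x[1],x[0])))
E
```

```text
11.6 [ 497.13955941 -382.66574862    8.92295812] [-3.13498901e+00  2.02471553e-01  2.11791858e-04] [-0.29000228  0.95898613  0.42721339] [ 0.12403061 -0.01395999  0.03522819] 25.73034851348355 [-6.74334513e-01  5.83697227e-01  1.69245917e+00 -2.37109442e-05
  8.65588126e-01  1.02546695e+00]
[ 9.91692340e-01 -1.28632357e-01 -1.39205675e-04] -7.390568684971634
```

The grip holds at 25.7 mm, as the tab's 26 mm should. I lift clear of the block and carry the wedge to the front of the deck, turned square to the edge.

Call:
arm_command(motion=[[1, [0, 0, -2], [0, 0, 0]], [1, [0, 0, -4], [0, 0, 0]], [1, [0, 0, 0], [0, 0, -7.9]], [1, [-0.2, -4, 0], [0, 0, 0]], [1, [-0.2, -5, 0], [0, 0, 0]], [1, [-0.2, -5, 0], [0, 0, 0]], [1, [-0.2, -5, 0], [0, 0, 0]], [1, [-0.2, -5, 0], [0, 0, 0]]])

```text
t: 12.6
position: [484.8, -141.3, 68.9]
tool_rot: [3.142, 0.013, 0.0]
force: [0.9, 0.8, -1.2]
finger_gap: 0.282
```

Call:
arm_command(motion=[[1, [-0.2, -5, 0], [0, 0, 0]], [1, [-0.2, -5, 0], [0, 0, 0]], [1, [-0.2, -5, 0], [0, 0, 0]], [1, [-0.2, -4.2, 0], [0, 0, 0]], [1, [-0.1, -2, 0], [0, 0, 0]], [1, [0, 0, 0], [0, 0, 0]], [1, [0, 0, 0], [0, 0, 0]]])

```text
t: 13.48
position: [474.1, 68.5, 68.9]
tool_rot: [3.141, 0.014, -0.0]
force: [0.1, 0.3, -0.5]
finger_gap: 0.282
```

```bash
python3 - <<'E'
from h import *
k=K("wrist");im=save("wrist","w5.png")
o=r.get_obs();print(o["t"],o["position"],o["force"],o["finger_gap"]*91)
x=R.from_rotvec(o["tool_rot"]).as_matrix()[:,0];print(np.degrees(np.arctan2(x[1],x[0])))
p=o["position"];print("tip exp px",proj("wrist",p+105*x+[0,0,-5],k),"z tip",p[2]-9)
for n,z in(("gap_mid",0),("deck_plate",12),("wedge_tip",60)):
  for m in r.mark_of("wrist",n): print(n,round(m["conf"],2),np.round(m["pixel"],1),at_z("wrist",m["pixel"],z,k).round(1))
E
```

```text
13.525 [474.15628543  68.29627353  68.87398993] [-0.46627652 -0.49081405 -0.75967926] 25.83534094775471
0.46296838522029454
tip exp px [321.00460713  40.48942561] z tip 59.87398992565893
gap_mid 0.86 [321.3  27.8] [600.   68.9   0. ]
deck_plate 0.71 [321.9  24. ] [599.2  68.6  12. ]
wedge_tip 0.6 [326.3  41.3] [579.6  66.5  60. ]
wedge_tip 0.35 [320.   31.3] [584.1  69.7  60. ]
```

View pics/w5.png

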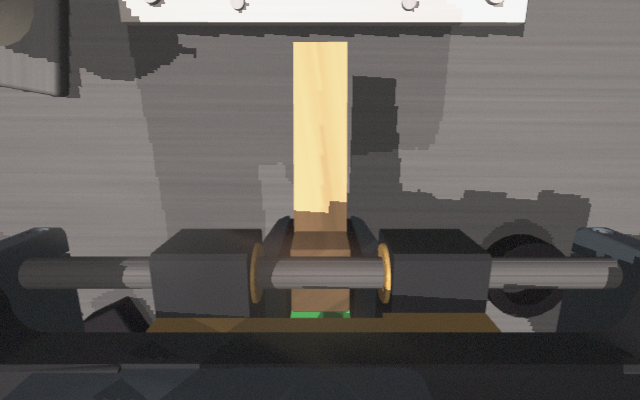

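The wrist view shows the wedge straight ahead in the grip, its tip at (320,42). The deck edge runs from (122,22) to (527,24). I fit that edge for the final distances.

```bash
python3 - <<'E'
from h import *
k=K("wrist");b=cv2.imread("pics/w5.png").astype(float);g=b.mean(2)
cols=np.r_[170:225,255:395,425:480];rows=[]
for x in cols:
    d=-np.diff(g[8:45,x]);i=d.argmax();w=d[max(i-1,0):i+2];rows.append(8+i+.5)
P=np.array([at_z("wrist",(x,y),20,k)[:2] for x,y in zip(cols,rows)])
f=np.polyfit(P[:,1],P[:,0],1);print("edge",f,(P[:,0]-np.polyval(f,P[:,1])).std(),np.polyval(f,69),np.median(rows))
for y in(14,18,21):
    d=np.diff(g[y,90:150]);l=90+d.argmax()+.5;d=np.diff(g[y,505:560]);q=505+d.argmin()+.5
    L=at_z("wrist",(l,y),20,k);Q=at_z("wrist",(q,y),20,k);print(l,q,((L+Q)/2).round(1),L[1]-Q[1])
print(g[18:45:1,340].round())
d=np.diff(g[30:50,300:340].mean(1));print("tip row",30+d.argmax()+.5,at_z("wrist",(320,30+d.argmax()+.5+.5),64,k))
E
```

```text
edge [-6.92047462e-03  5.99200378e+02] 1.1325309081101164e-13 598.7228647718287 21.5
130.5 525.5 [602.8  64.6  20. ] 233.29110107041453
138.5 525.5 [600.7  62.2  20. ] 229.16154233183275
139.5 524.5 [599.   62.2  20. ] 228.42335864079354
[243. 243. 243. 244. 125.  74.  74.  69.  60.  60.  57.  63.  64.  58.
  61.  61.  58.  57. 106. 110. 112. 113. 113. 138. 209. 211. 212.]
tip row 41.5 [578.56945586  69.20416378  64.        ]
```

The edge is at x ≈ 598.5, yaw ≈ 0.4°, with the deck's middle at y ≈ 68.5, and the wedge is lined up there. I lower it to the bench and slide it in to just short of contact.

Call:
arm_command(motion=[[1, [0, 0, 3], [0, 0, 0]], [1, [0, 0, 2], [0, 0, 0]], [1, [0, 0, 0.7], [0, 0, 0]], [1, [0, 0, 0.3], [0, 0, 0]], [1, [0, 0, 0], [0, 0, 0]], [1, [0, 0, 0], [0, 0, 0]]])

```text
t: 14.42
position: [474.7, 69.1, 9.5]
tool_rot: [-3.142, -0.014, -0.002]
force: [0.5, -0.6, -0.6]
finger_gap: 0.282
```

Call:
arm_command(motion=[[1, [1, 0, 0], [0, 0, 0]], [1, [1, 0, 0], [0, 0, 0]], [1, [1, 0, 0], [0, 0, 0]], [1, [1, 0, 0], [0, 0, 0]], [1, [1, 0, 0], [0, 0, 0]], [1, [0.4, 0, 0], [0, 0, 0]], [1, [0, 0, 0], [0, 0, 0]], [1, [0, 0, 0], [0, 0, 0]]])

```text
t: 15.42
position: [528.0, 69.5, 8.9]
tool_rot: [3.141, 0.014, -0.0]
force: [0.0, -0.4, -0.3]
finger_gap: 0.284
```

```bash
python3 - <<'E'
from h import *
k=K("wrist");im=save("wrist","w6.png");save("scene","s6.png")
o=r.get_obs();print(o["t"],o["position"],o["force"],o["moment"],o["tool_rot"])
E
```

```text
15.525 [527.88662923  69.52417972   8.91773737] [ 0.22774852 -0.15013655 -0.46175541] [-0.00585379 -0.00665465  0.04341576] [ 3.14144855e+00  1.39478939e-02 -2.76487197e-04]
```

Call:
arm_command(motion=[[1, [0.3, 0, 0], [0, 0, 0]], [1, [0, 0, 0], [0, 0, 0]], [1, [0, 0, 0], [0, 0, 0]]])

```text
t: 15.9
position: [531.3, 69.6, 8.9]
tool_rot: [3.142, 0.014, 0.0]
force: [-0.3, -0.6, 0.2]
finger_gap: 0.286
```

Call:
arm_command(motion=[[1, [0.3, 0, 0], [0, 0, 0]], [1, [0, 0, 0], [0, 0, 0]], [1, [0, 0, 0], [0, 0, 0]]])

```text
t: 16.27
position: [534.5, 69.6, 8.9]
tool_rot: [3.142, 0.014, 0.001]
force: [1.3, -0.4, -1.0]
finger_gap: 0.284
```

Call:
arm_command(motion=[[1, [0.3, 0, 0], [0, 0, 0]], [1, [0, 0, 0], [0, 0, 0]], [1, [0, 0, 0], [0, 0, 0]]])

```text
t: 16.65
position: [535.0, 69.6, 8.9]
tool_rot: [3.141, 0.014, -0.007]
force: [-6.3, -0.6, 5.0]
finger_gap: 0.284
```

Contact begins at origin x ≈ 534.5–535, against 533.5 predicted. I push on in small steps.

Call:
arm_command(motion=[[1, [0.2, 0, 0], [0, 0, 0]], [1, [0, 0, 0], [0, 0, 0]], [1, [0, 0, 0], [0, 0, 0]]])

```text
t: 17.02
position: [535.4, 69.5, 8.9]
tool_rot: [3.141, 0.014, -0.012]
force: [-9.5, -0.0, 7.8]
finger_gap: 0.284
```

```bash
python3 - <<'E'
from h import *
im=save("wrist","w7.png");s=r.capture("scene")
o=r.get_obs();print(o["t"],o["position"],o["force"],o["moment"],o["tool_rot"],o["finger_gap"]*91)
cv2.imwrite("pics/crop7.png",np.vstack([cv2.resize(im[:300,120:520,::-1],(480,300)),cv2.resize(s[170:270,280:440,::-1],(480,300),interpolation=cv2.INTER_CUBIC)]))
E
```

```text
17.125 [535.37910103  69.53855224   8.87810757] [-9.05809281 -0.19277523  7.40329778] [ 0.08548786  1.02073411 -0.02844835] [ 3.14110089  0.01371379 -0.01191981] 25.734672168536584
```

View pics/crop7.png

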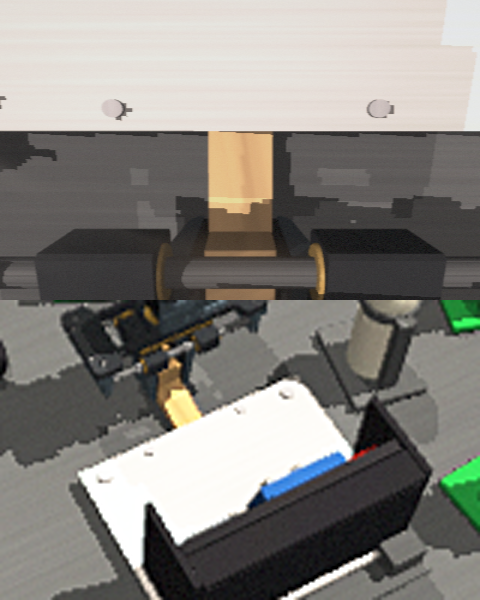

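The wedge is squarely under the middle of the edge. The push has tipped the fingers back a little (nose pressing down 0.4°, Fz +7 N). I trim the pitch and go on.

Call:
arm_command(motion=[[1, [0, 0, 0], [0, 0.5, 0]], [1, [0, 0, 0], [0, 0, 0]], [1, [0, 0, 0], [0, 0, 0]]])

```text
t: 17.5
position: [535.5, 69.5, 8.9]
tool_rot: [3.141, 0.014, 0.001]
force: [-6.6, 0.5, 7.6]
finger_gap: 0.284
```

Call:
arm_command(motion=[[1, [0.2, 0, 0], [0, 0, 0]], [1, [0, 0, 0], [0, 0, 0]], [1, [0, 0, 0], [0, 0, 0]]])

```text
t: 17.88
position: [535.5, 69.5, 8.9]
tool_rot: [3.141, 0.013, -0.005]
force: [-10.6, -0.2, 10.9]
finger_gap: 0.283
```

The tool is pressing the wedge into the bench (coupled compliance: Fz +10.9 N), which adds friction. I relieve that by raising the commanded z.

Call:
arm_command(motion=[[1, [0, 0, -0.15], [0, 0, 0]], [1, [0, 0, 0], [0, 0, 0]], [1, [0, 0, 0], [0, 0, 0]]])

```text
t: 18.25
position: [539.7, 69.5, 9.5]
tool_rot: [3.141, 0.014, 0.008]
force: [-3.6, -1.2, -5.6]
finger_gap: 0.282
```

```bash
python3 - <<'E'
from h import *
o=r.get_obs();print(o["t"],o["position"],o["force"],o["moment"],o["tool_rot"],o["qpos"],o["finger_gap"]*91)
E
```

```text
18.25 [539.73054318  69.50200513   9.46672034] [-3.56616039 -1.20473713 -5.55561597] [-0.00163752  0.96536751  0.009376  ] [3.14114925 0.01384107 0.00826646] [ 1.07513818e-01  4.80713909e-01  1.90194584e+00 -1.37588796e-03
  7.53739431e-01  1.67049822e+00] 25.68704862203208
```

Call:
arm_command(motion=[[1, [0.2, 0, 0.06], [0, -0.2, 0]], [1, [0, 0, 0], [0, 0, 0]], [1, [0, 0, 0], [0, 0, 0]]])

```text
t: 18.62
position: [543.4, 69.6, 9.8]
tool_rot: [3.141, 0.014, 0.009]
force: [-2.9, -0.1, -5.5]
finger_gap: 0.286
```

Call:
arm_command(motion=[[1, [0.3, 0, 0], [0, 0, 0]], [1, [0, 0, 0], [0, 0, 0]], [1, [0, 0, 0], [0, 0, 0]]])

```text
t: 19.0
position: [546.7, 69.7, 10.0]
tool_rot: [3.142, 0.014, 0.01]
force: [-2.7, 0.6, -4.9]
finger_gap: 0.281
```

It slides freely now, but the nose is slightly up (0.36°) and z is 1 mm high. I level it and set it down flat.

Call:
arm_command(motion=[[1, [0, 0, 0.06], [0, -0.3, 0]], [1, [0, 0, 0], [0, 0, 0]], [1, [0, 0, 0], [0, 0, 0]]])

```text
t: 19.38
position: [546.7, 69.7, 9.4]
tool_rot: [-3.142, -0.014, -0.002]
force: [-1.0, 0.1, -6.0]
finger_gap: 0.285
```

Call:
arm_command(motion=[[1, [0, 0, 0.05], [0, 0, 0]], [1, [0, 0, 0], [0, 0, 0]], [1, [0, 0, 0], [0, 0, 0]]])

```text
t: 19.75
position: [546.7, 69.7, 9.0]
tool_rot: [-3.142, -0.014, -0.002]
force: [-0.9, -0.5, -4.7]
finger_gap: 0.282
```

```bash
python3 - <<'E'
from h import *
o=r.get_obs();M=R.from_rotvec(o["tool_rot"]).as_matrix();print(o["t"],o["position"],o["force"],o["moment"],M[:,0],o["finger_gap"]*91)
E
```

```text
19.75 [546.68055772  69.73926933   8.98531346] [-0.88922441 -0.53605191 -4.71227609] [-0.04932714  0.36866949  0.0661896 ] [0.99995983 0.00888555 0.00117865] 25.66243717853032
```

Call:
arm_command(motion=[[1, [0.23, 0, 0.02], [0, 0, 0]], [1, [0, 0, 0], [0, 0, 0]], [1, [0, 0, 0], [0, 0, 0]], [1, [0, 0, 0], [0, 0, 0]]])

```text
t: 20.25
position: [546.8, 69.8, 8.9]
tool_rot: [3.141, 0.014, -0.006]
force: [-5.1, 0.6, 1.2]
finger_gap: 0.286
```

```bash
python3 - <<'E'
from h import *
k=K("wrist");im=save("wrist","w8.png");
o=r.get_obs();M=R.from_rotvec(o["tool_rot"]).as_matrix();print(o["t"],o["position"],o["force"],o["moment"],M[:,0],o["finger_gap"]*91)
# edge in wrist picture, and in the top/scene pictures before/after
g=im.astype(float).mean(2);cols=np.r_[150:280,360:490]
rows=[100+(-np.diff(g[100:190,x])).argmax()+.5 for x in cols];print("edge row",np.median(rows),np.median(rows[:130]),np.median(rows[130:]))
for z in(20,23,26): print(z,at_z("wrist",(320,np.median(rows)+.5),z,k).round(1), proj("wrist",(598.3,69,z),k))
a=cv2.imread("pics/s0.png")[:,:,::-1];s=save("scene","s8.png")
z=lambda im,x,y,w,h:cv2.resize(im[y:y+h,x:x+w],(400,300),interpolation=cv2.INTER_CUBIC)
w5=cv2.imread("pics/w7.png")
out=np.vstack([np.hstack([z(a,300,190,100,75),z(s,300,190,100,75)])[:,:,::-1],np.hstack([z(w5,160,40,320,240),z(im[:,:,::-1],160,40,320,240)])])
cv2.imwrite("pics/crop8.png",out)
# registered shift of plate patch between start and now (scene)
A=cv2.cvtColor(a,cv2.COLOR_RGB2GRAY).astype(np.float32);S=cv2.cvtColor(s,cv2.COLOR_RGB2GRAY).astype(np.float32)
for n,(x,y,w,h) in dict(edge_far=(355,190,40,30),edge_near=(300,222,30,30),console_side=(326,238,20,30)).items():
  q,_=cv2.phaseCorrelate(A[y:y+h,x:x+w],S[y:y+h,x:x+w],cv2.createHanningWindow((w,h),cv2.CV_32F));print(n,np.round(q,2),_)
print("expected px shift at corners", [(proj("scene",(598,y,23))-proj("scene",(598,y,20))).round(2) for y in(180,-45)])
E
```

```text
20.3 [546.7700259   69.72643299   8.88371195] [-5.672127    0.66632265  2.04684827] [ 0.0804343   1.34170827 -0.02684871] [ 0.99995554  0.00870859 -0.00361616] 25.82841567808382
edge row 155.5 155.5 155.5
20 [598.3  70.4  20. ] [322.96178292 155.96362557]
23 [598.6  70.4  23. ] [323.0178932  156.69259335]
26 [598.9  70.4  26. ] [323.07614252 157.44935086]
edge_far [-0.16 -0.53] 1.180739757021268
edge_near [ 0.19 -0.57] 0.8665019851260715
console_side [0.27 0.13] 0.9979525303840637
expected px shift at corners [array([ 0.12, -0.56]), array([-0.02, -0.53])]
```

View pics/crop8.png

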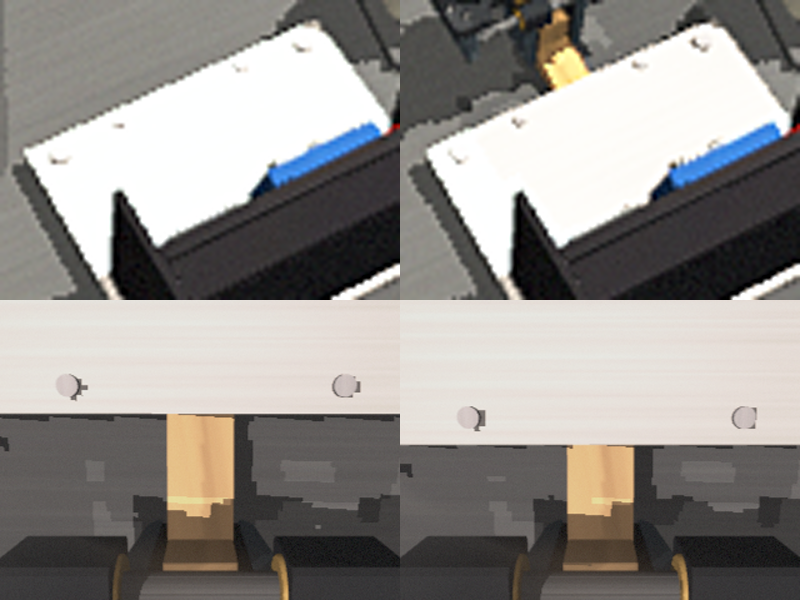

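The left pair shows the deck before and now: its front edge has risen 0.5 px, where ~0.55 px means 3 mm. The wedge is square and centred at wrist column ~320. By position the lift is about 2.4–2.6 mm, so I advance another ~2.5 mm with the downward load relieved.

Call:
arm_command(motion=[[1, [0, 0, -0.05], [0, 0.2, 0]], [1, [0, 0, 0], [0, 0, 0]], [1, [0, 0, 0], [0, 0, 0]]])

```text
t: 20.72
position: [546.8, 69.7, 8.9]
tool_rot: [3.141, 0.014, -0.0]
force: [-6.2, -0.2, 0.4]
finger_gap: 0.285
```

Call:
arm_command(motion=[[1, [0, 0, -0.05], [0, 0, 0]], [1, [0, 0, 0], [0, 0, 0]], [1, [0, 0, 0], [0, 0, 0]]])

```text
t: 21.1
position: [548.2, 69.7, 9.3]
tool_rot: [3.141, 0.014, 0.004]
force: [-3.3, 0.1, -5.3]
finger_gap: 0.282
```

Call:
arm_command(motion=[[1, [0.12, 0, 0], [0, 0, 0]], [1, [0, 0, 0], [0, 0, 0]], [1, [0, 0, 0], [0, 0, 0]], [1, [0, 0, 0.05], [0, -0.15, 0]], [1, [0, 0, 0], [0, 0, 0]], [1, [0, 0, 0], [0, 0, 0]]])

```text
t: 21.85
position: [549.9, 69.7, 9.1]
tool_rot: [3.141, 0.014, 0.002]
force: [-2.7, -1.0, -5.5]
finger_gap: 0.285
```

```bash
python3 - <<'E'
from h import *
o=r.get_obs();M=R.from_rotvec(o["tool_rot"]).as_matrix();print(o["t"],o["position"],o["force"],o["moment"],M[:,0],o["finger_gap"]*91)
E
```

```text
21.85 [549.89688461  69.72601239   9.1420626 ] [-2.73990725 -1.00282769 -5.46249925] [-0.01988976  0.75837246 -0.00304547] [0.9999599  0.00884692 0.00138582] 25.934404743161604
```

Call:
arm_command(motion=[[1, [0, 0, 0.03], [0, -0.05, 0]], [1, [0, 0, 0], [0, 0, 0]], [1, [0, 0, 0], [0, 0, 0]], [1, [0, 0, 0], [0, 0, 0]]])

```text
t: 22.35
position: [549.9, 69.7, 8.9]
tool_rot: [3.141, 0.014, 0.001]
force: [-2.9, -0.0, -2.4]
finger_gap: 0.283
```

```bash
python3 - <<'E'
from h import *
k=K("wrist");im=save("wrist","w9.png")
o=r.get_obs();M=R.from_rotvec(o["tool_rot"]).as_matrix();print(o["t"],o["position"],o["force"],o["moment"],M[:,0],o["finger_gap"]*91)
a=cv2.imread("pics/s0.png")[:,:,::-1];S0=cv2.cvtColor(a,cv2.COLOR_RGB2GRAY).astype(np.float32);Q=[]
for i in range(3):
  S=cv2.cvtColor(r.capture("scene"),cv2.COLOR_RGB2GRAY).astype(np.float32)
  Q.append([cv2.phaseCorrelate(S0[y:y+h,x:x+w],S[y:y+h,x:x+w],cv2.createHanningWindow((w,h),cv2.CV_32F))[0] for x,y,w,h in((355,190,40,30),(300,222,30,30))])
print(np.mean(Q,0).round(2))
cv2.imwrite("pics/fin.png",np.vstack([r.capture("scene")[150:320,120:520,::-1],im[60:260,120:520,::-1]]))
E
```

```text
22.4 [549.90032238  69.73009119   8.96323668] [-2.96601576 -0.53060854 -4.043982  ] [-0.04899232  0.81881249 -0.01036053] [9.99960637e-01 8.85531385e-03 5.55592803e-04] 25.615820863567226
[[-0.12 -1.1 ]
 [ 6.16  6.01]]
```

View pics/fin.png

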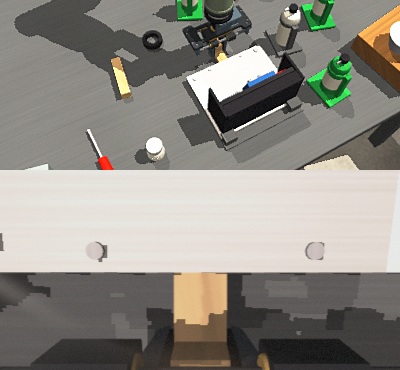

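Call:
arm_command(motion=[[1, [0, 0, 0.02], [0, 0, 0]], [1, [0, 0, 0], [0, 0, 0]], [1, [0, 0, 0], [0, 0, 0]], [1, [0, 0, 0], [0, 0, 0]]])

```text
t: 23.1
position: [549.9, 69.7, 8.9]
tool_rot: [3.141, 0.014, 0.001]
force: [-2.7, -1.0, 3.3]
finger_gap: 0.281
```

```bash
python3 - <<'E'
from h import *
o=r.get_obs();print(o["t"],o["position"],o["force"],o["finger_gap"]*91,o["tool_rot"])
print(r.sign_off())
E
```

```text
23.1 [549.90712709  69.72125957   8.94254107] [-2.73775204 -0.965816    3.25175373] 25.575826450339093 [3.14146728e+00 1.40113702e-02 1.01364537e-03]
the job is handed in; nothing more can be done
None
```

The nozzle was pressed and released, the wedge is under the deck with the front edge raised about 3 mm, and the job was handed in at 23.1 s, still holding the wedge.

- **Nozzle:** I pressed the white can's cap down to its stop, where the tool held at z = 160.2 mm while the force rose to 12.9 N. I then let it go, and the scene picture showed the cap back at its original height.
- **Wedge:** I gripped it by the tab, carried it over the block and set it flat on the bench. I pushed it square (yaw about 0.5°) under the middle of the edge, at y ≈ 69.7 mm; my estimates of the middle ranged from 67.5 to 70.
- **Lift:** Measured from the point where the wedge met the edge, the lift is about 3.0 mm. From the edge and tip positions it is about 3.2 mm.
- **Final state:** The wedge is level on the bench, the grip reads 25.6 mm on the 26 mm tab, and the push is about 3 N. The last pictures showed nothing else moved.

**Problems and disagreements:**
- The push stalled at first because the tool was pressing the wedge into the bench. I eased it by raising and tilting the tool slightly, which lifted the wedge about 1 mm off flat for a moment before I set it down again.
- Two scene-camera checks of the lift at the end disagreed: one read about 1.1 px, roughly twice what 3 mm should give, and the other was nonsense, probably from moving shadows. I relied on the wedge's position for the lift.

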